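Offer a cover hinge leaf up to its jamb block

ROBOT

A 7-joint arm with a two-finger parallel gripper is mounted at the origin on the work surface. World frame = base frame: x ahead of the robot, y to its left, z up, the work surface at z = 0. Lengths are in m, angles in rad, forces in N, time in s.
With the tool pointing down it reaches from about 0.4 to 0.85 m from the base axis. Payload 10.4 kg.
Tool frame: the origin (TCP) lies midway between the tips of the shut fingers; the grasp point (between the pads) lies 19 mm behind it; z points along the fingers, y is the line along which they close (so a half turn about z gives the same grasp; the last joint's range is limited). The gripper opens to 87 mm and grips with 3 to 60 N. Pads are 19 mm wide; open, the fingers measure 117 mm over their backs; the gripper's body (75 mm by 190 mm) begins 51 mm behind the grasp point.
Start: joints at [1.155, 0.332, -0.065, 1.46, 0.022, 1.35, -0.088], TCP at [0.239, -0.577, 0.223] pointing down, gripper open.
Joint ranges: [-2.6, 2.6], [-0.5, 2.12], [-1.47, 1.34], [0.16, 2.42], [-1.27, 4.41], [0.06, 2.06], [-2.6, 2.6]. Speed limits (rad/s): [2.22, 2.22, 2.79, 2.79, 3.14, 3.14, 3.14].

INTERFACE

Orientations are given as a unit quaternion [x, y, z, w].
In Python, from bench import sensors, eyes, order gives the robot as it stands.
- The arm moves only by the tool arm_command, never from a script. Its argument "steps" is a list of rows, each an object with "rot": the turn, a rotation vector about the world's x, y, z in degrees, a list of three; "slide": the shift along the world's x, y, z in m, a list of three; "grip": the opening, from 0 (shut) to 1 (fully open). A call has exactly 8 rows; each row shifts and turns the commanded pose from where the row before left it; what a row does not reach is not made up. A row lasts 1/8 s, in which the tool goes at most 62.5 mm and 10.7 degrees, less where a joint would pass 70% of its speed; a pose out of reach is approached as far as the arm can. A call with a gripper value outside its range is refused whole. The fingers move at their own pace and stop on an object; "newtons" is the grip in N (left out, the last holds). Time passes only in rows, so rows that do not move let the fingers close, or fill a call up. It gives the time, the measured TCP pose, the force, the opening and the grip force at its end, in the units of the state.
- sensors.read_state(): the state, without advancing time (a new reading comes with each control period).
- eyes.camera(name): name is "scene" or "side" or "wrist"; returns a dict with "pixels" (480x640x3 uint8, red, green, blue), "intrinsics" (3x3 intrinsics, pixels), "pose" (4x4, takes a point from camera to world coordinates). Camera axes: x right, y down, z forward; pixel columns grow to the right and rows downward; lengths in m; the calibration is good to about 2 mm. The wrist camera is an equidistant fisheye: a pixel r from the principal point sees the ray r / f radians off the axis. A picture is of the moment at which its call begins. There is no depth.
- order.close_job(): hands the job in; it is judged then, once.
Trained networks look in a picture, given as the dict that the camera call returned (one of the last four; its "shot" number tells which), for a name from the list of things; names that differ only in an ending like _2 or _b are one class to them, and where a whole thing is asked for, a point or a joint stands for the part that bears it (a point fixed in the world has none). Each returns a list of dicts, best first, with "conf" (0 to 1); they miss things now and then, are a little off and sometimes report something else, mostly with a low value. They report only what shows in the picture. A call takes as long as a camera call. They do not tell look-alikes from the thing itself.
- eyes.look_for(name, picture): "bbox" ([left, top, right, bottom] in pixels, round what is visible of it).
The state is a dict: "time": time; "joint_positions": joint angles; "joint_vel": joint speeds; "joint_torque": joint torques, N m; "ee_pos": TCP position; "eef_rot": TCP orientation; "ft_force": force on the tool from outside, world axes, zero at the start; "torque": the same for the moment, N m; "width": finger opening in m; "grip_force": force on a finger pad.
Only numpy, scipy, OpenCV 4.12 (cv2) and the standard library are available. Lean on these libraries where they do the work, as an engineer would, in place of code of your own. Each camera call takes 0.05 s, during which the arm holds its last target. There are 200 camera calls.

TASK

The dust cover of the measuring microscope is being re-hinged. Lift the hinge leaf that has one single knuckle in the middle up and off its hook, lower that knuckle into the gap between the two knuckles of the white jamb block until the three holes line up in one straight bore, centred in the gap with the leaf upright, and finish while still holding it there, still and carried by the gripper alone, ready for a colleague to slide the pin in. Bring it in gently, and leave the other leaf, the loose pin and the bottle alone.

Things in the scene. Friction and masses are not known exactly. Their poses are not given: they have to be found in the camera images.
- cover_leaf: Leaf to fit: upright 10 mm aluminium plate, 80 mm wide, 0.15-0.3 kg, hung on leaf_stand. Origin: centre of its single knuckle (tube along y, 24 mm outside, 12 mm bore, 30 mm long), 45 mm above the bench at first. x across thickness, z up. Plate from z 20 to 112 mm; 34 mm wide window z 36 to 72 mm, by which it hangs. A 28 mm wide neck joins plate and knuckle. Same either way round.
- leaf_grip (a point): On the leaf to fit, in the middle of the solid bar above its window (bar 80 mm wide, 40 mm high, 10 mm thick), 92 mm above the knuckle centre and 20 mm below the leaf's top edge. Grip here from above, across the 10 mm thickness (x).
- spare_leaf: Another leaf, not to be touched: same plate and window, but with two knuckles 18 mm long at the outer lower corners and none in the middle. Hangs on spare_stand. Origin: mid-width on its knuckle line, 45 mm above the bench; x across thickness, z up, top edge at z 112 mm.
- leaf_stand: Fixed dark steel stand with the leaf to fit. Origin: on the bench below the leaf's seat; x points along the hook towards the post. Base 90 mm wide, x -38 to 62 mm. Post 10 mm wide at x 40 to 54 mm. Flat hook arm 18 mm wide, 6 mm thick, top at 117 mm; an upturned lip at its open end (x -22 to -16 mm) reaches 127 mm, the stand's highest point.
- hook_lip (a point): Top of the upturned lip at the open (-x) end of leaf_stand's hook, 127 mm above the bench. To come off, the leaf is raised more than 10 mm but less than 28 mm (or the lower edge of its window meets the hook arm from below), then moved along the stand's -x for at least 35 mm.
- spare_stand: Fixed stand of the same make and size as leaf_stand, carrying the other leaf. Origin on the bench below the leaf's seat; x points along the hook towards the post.
- jamb_block: White block fixed to the bench, foot 70 x 130 mm, with two upright aluminium ears, each ending in a knuckle (tube along y, 24 mm outside, 12 mm bore, 22 mm long; top at 72 mm). They span y 18.5 to 40.5 mm on either side; the 37 mm gap between is open upward and to both x sides, its floor at 30 mm height. Origin: on the bench at its centre.
- jamb_bore (a point): The place for the leaf's knuckle centre: midway between the block's two knuckles on their bore axis, 60 mm above the bench. y is the bore axis, z up.
- hinge_pin: Loose steel pin, 8 mm diameter, 90 mm long, lying along its y axis in a shallow tray beyond the hinge parts. Origin at mid-length on its underside. Not to be disturbed.
- amber_bottle: Closed amber bottle, 84 mm diameter, 170 mm tall, standing on the bench on the robot's left. Origin: centre of its foot. Not to be disturbed.
There are look-alikes about, which are no part of the job. There is more than one size of the jamb_block; the one meant has the size given above.

How it is judged:
On the way:
1. the leaf is held in the gripper, up and off its hook (horizontal distance between cover_leaf and leaf_stand above 0.045 m and contact force between cover_leaf and leaf_stand below 0.1 N and contact force between the fingers and cover_leaf above 2 N and height (world z) of cover_leaf above 0.05 m), for 0.1 s.
At the end, for the whole second after the job is handed in: The centre of the leaf's knuckle is within 3 mm of the jamb bore point along each of its axes, the bores are parallel within 0.07 rad, the leaf is upright within 0.1 rad, still, gripped by the fingers (over 2 N), and not resting on the block (under 1 N) or the stand (x of cover_leaf in the frame of jamb_bore between -0.003 and 0.003 m and y of cover_leaf in the frame of jamb_bore between -0.003 and 0.003 m and z of cover_leaf in the frame of jamb_bore between -0.003 and 0.003 m and angle between the y axis of cover_leaf and the y axis of jamb_bore, either way round below 0.07 rad and angle between cover_leaf's own z axis and vertical below 0.1 rad and contact force between the fingers and cover_leaf above 2 N and contact force between cover_leaf and jamb_block below 1 N and contact force between cover_leaf and leaf_stand below 0.1 N and linear speed of cover_leaf below 0.02 m/s); the arm keeps its last pose, push and grip.
It fails at once if the other leaf was disturbed (distance of spare_leaf from where it was at the start of the episode above 0.015 m).
It fails at once if the pin was disturbed (distance of hinge_pin from where it was at the start of the episode above 0.02 m).
It fails at once if the bottle was disturbed (distance of amber_bottle from where it was at the start of the episode above 0.02 m).
It fails at once if the leaf was knocked hard against the jamb block (contact force between cover_leaf and jamb_block above 25 N).
It also fails if it takes over 48 s, if anything falls off the work surface, if the arm or the gripper's body presses on something with over 40 N, if the wrist force passes 120 N, or if a joint passes its speed limit or range.

## Working session

There is one attempt and no reset: what is moved stays moved. The work goes in short steps, Python scripts to look and compute and a tool call to move; the robot and the scene stay as the last step left them, time stands still between calls to the robot, and variables do not carry over. Pictures are saved under pics/ and viewed, at most 10 in all, crops included, and the job is handed in when it is done.

Besides the shell and the picture viewer there is one more tool, called after ">>>" as name(argument=value, ...), one argument or row to a line, values as JSON. arm_command: Moves the arm, as the interface text tells. Its arguments: {"type":"object","properties":{"steps":{"type":"array","items":{"type":"object","properties":{"rot":{"type":"array","items":{"type":"number"}},"slide":{"type":"array","items":{"type":"number"}},"grip":{"type":"number"}}}},"newtons":{"type":"number"}},"required":["steps"]}

```bash
mkdir -p pics
cat > h.py <<'E'
import numpy as np, cv2, pickle
from bench import sensors, eyes, order
def shot(n,f):
    p=eyes.camera(n); cv2.imwrite(f'pics/{f}.png',p['pixels'][:,:,::-1]); pickle.dump(p,open(f'pics/{f}.pkl','wb')); return p
def load(f): return pickle.load(open(f'pics/{f}.pkl','rb'))
def ray(p,u,v):
    K=p['intrinsics'];T=p['pose'];d=np.array([(u-K[0,2])/K[0,0],(v-K[1,2])/K[1,1],1.])
    return T[:3,3],T[:3,:3]@d
def at_z(p,u,v,z):
    o,d=ray(p,u,v); return o+d*(z-o[2])/d[2]
def proj(p,X):
    K=p['intrinsics'];T=p['pose'];c=(np.atleast_2d(X)-T[:3,3])@T[:3,:3]; return c[:,:2]/c[:,2:]*[K[0,0],K[1,1]]+K[:2,2]
def projw(p,X):
    K=p['intrinsics'];T=p['pose'];c=(np.atleast_2d(X)-T[:3,3])@T[:3,:3]; r=np.hypot(c[:,0],c[:,1]);t=np.arctan2(r,c[:,2]); return (c[:,:2]/r[:,None])*t[:,None]*[K[0,0],K[1,1]]+K[:2,2]
def tri(pts):
    A=np.zeros((3,3));b=np.zeros(3)
    for p,u,v in pts:
        o,d=ray(p,u,v);d=d/np.linalg.norm(d);M=np.eye(3)-np.outer(d,d);A+=M;b+=M@o
    return np.linalg.solve(A,b)
E
python3 - <<'E'
from h import *
for n in('scene','side'):
    p=shot(n,n+'0'); print(n,p['pose'].round(3).tolist(),p['intrinsics'].round(1).tolist())
    for k in('cover_leaf','spare_leaf','leaf_stand','jamb_block','hinge_pin','amber_bottle'):
        for d in eyes.look_for(k,p): print(k,np.round(d['bbox']),round(d['conf'],2))
E
```

```text
scene [[-0.469, 0.601, -0.647, 1.411], [0.883, 0.322, -0.341, 0.548], [0.004, -0.731, -0.682, 0.995], [0.0, 0.0, 0.0, 1.0]] [[586.2, 0.0, 323.8], [0.0, 586.2, 242.5], [0.0, 0.0, 1.0]]
cover_leaf [371. 226. 405. 274.] 0.63
spare_leaf [192. 167. 223. 220.] 0.81
leaf_stand [347. 242. 406. 298.] 0.59
jamb_block [270. 214. 332. 260.] 0.82
jamb_block [180. 245. 266. 313.] 0.74
jamb_block [186. 185. 231. 245.] 0.74
jamb_block [343. 184. 420. 237.] 0.58
hinge_pin [265. 329. 301. 334.] 0.47
amber_bottle [461. 266. 510. 341.] 0.95
side [[-0.835, -0.351, 0.423, 0.072], [-0.55, 0.537, -0.64, 0.863], [-0.003, -0.767, -0.642, 0.852], [0.0, 0.0, 0.0, 1.0]] [[565.9, 0.0, 314.9], [0.0, 565.9, 242.6], [0.0, 0.0, 1.0]]
cover_leaf [287. 256. 323. 314.] 0.79
spare_leaf [391. 144. 420. 203.] 0.86
leaf_stand [271. 264. 334. 346.] 0.7
leaf_stand [282. 256. 321. 318.] 0.64
jamb_block [367. 279. 460. 371.] 0.72
jamb_block [277. 171. 354. 236.] 0.66
jamb_block [343. 229. 403. 283.] 0.6
amber_bottle [179. 329. 240. 424.] 0.66
```

Run:
```python
from h import *
for n in('scene0','side0'):
    im=cv2.imread(f'pics/{n}.png')[140:365,150:450] if n=='scene0' else cv2.imread(f'pics/{n}.png')[135:375,220:490]
    im=cv2.resize(im,None,fx=2.5,fy=2.5,interpolation=cv2.INTER_CUBIC); cv2.imwrite(f'pics/{n}c.png',im); print(im.shape)
```

```text
(562, 750, 3)
(600, 675, 3)
```

View pics/scene0c.png

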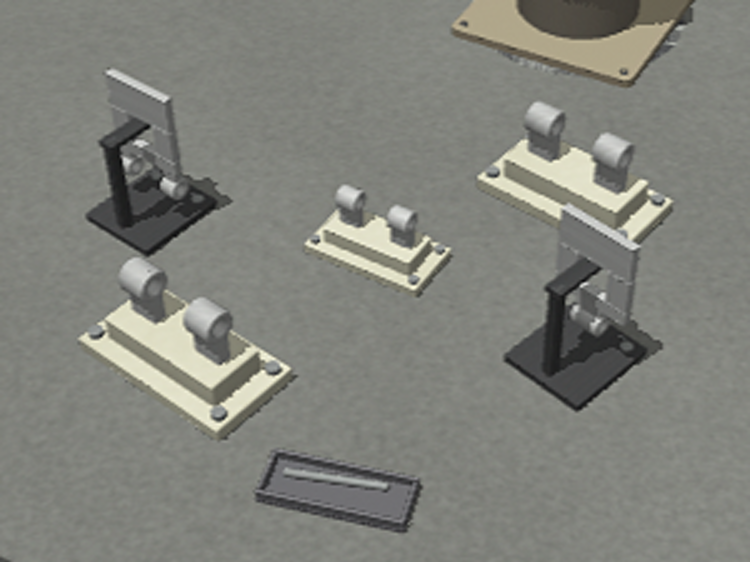

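View pics/side0c.png

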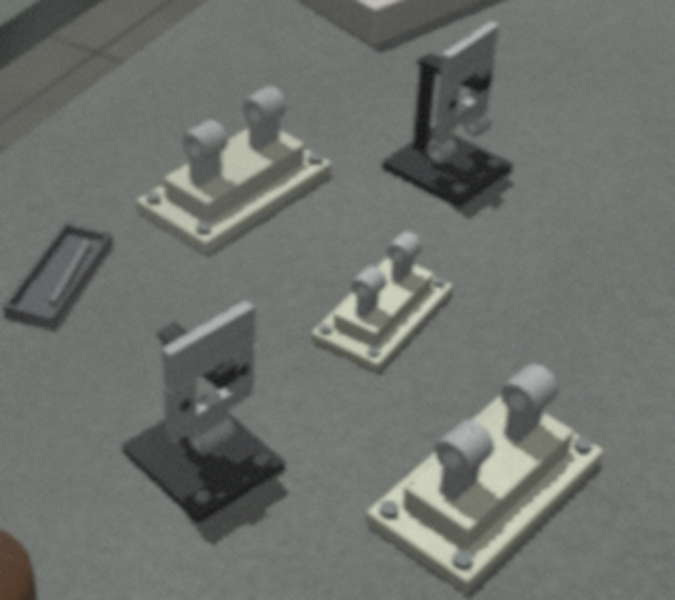

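Run:
```python
from h import *
a=load('scene0');b=load('side0')
S=lambda u,v:(a,150+u/2.5,140+v/2.5)
D=lambda u,v:(b,220+u/2.5,135+v/2.5)
P={}
# knuckle centres (tube centre)
for n,s,d in [('A1',(143,277),(265,107)),('A2',(208,322),(205,143)),('B1',(350,204),(404,248)),('B2',(402,224),(368,285)),('C1',(545,121),(529,390)),('C2',(613,155),(463,445)),
 ('leaf topL',(563,208),(253,306)),('leaf topR',(637,246),(166,350)),
 ('C foot far right',(670,205),(370,518)),('C foot left',(478,185),(600,455)),('A footfront',(220,435),(139,203)),('A foot right',(292,372),(207,250)),('A foot left',(80,340),(262,105)),('spare topL',(108,72),(495,26)),('spare topR',(172,102),(440,62))]:
    X=tri([S(*s),D(*d)]); e=np.abs(proj(a,X)[0]-S(*s)[1:]).max(); P[n]=X; print(n,X.round(4),round(e,1))
for q in 'ABC': print(q,np.linalg.norm(P[q+'1']-P[q+'2']),(P[q+'1']+P[q+'2'])/2)
```

```text
A1 [ 0.6932 -0.1261  0.0821] 0.1
A2 [ 0.7099 -0.0452  0.0792] 0.4
B1 [ 0.489  -0.0334  0.0542] 1.2
B2 [0.4913 0.0267 0.0539] 0.8
C1 [0.3126 0.0949 0.0812] 0.4
C2 [0.3295 0.1759 0.0812] 0.8
leaf topL [0.501  0.195  0.1502] 0.5
leaf topR [0.5236 0.2739 0.1565] 0.2
C foot far right [0.359  0.2534 0.0637] 1.1
C foot left [ 0.2736 -0.001  -0.0638] 2.4
A footfront [ 0.7641 -0.0054  0.0086] 1.1
A foot right [0.6702 0.0112 0.0047] 0.1
A foot left [ 0.7378 -0.1796  0.0285] 4.2
spare topL [ 0.5271 -0.279   0.1503] 0.3
spare topR [ 0.541  -0.1918  0.152 ] 0.4
A 0.08267553175271199 [ 0.70152295 -0.08567916  0.08064883]
B 0.0600867679447245 [ 0.49017192 -0.00333134  0.05404998]
C 0.08277791102306963 [0.32103837 0.13541011 0.08116911]
```

Run:
```python
from h import *
from scipy.spatial.transform import Rotation as R
from scipy.optimize import least_squares
s=sensors.read_state();print(s['time'],s['ee_pos'],R.from_quat(s['eef_rot']).as_matrix().round(3).tolist(),s['width'])
a=load('scene0');b=load('side0')
print('bottle',at_z(a,485,170,.0),at_z(a,485,335,0),at_z(b,210,418,0))
S=lambda u,v:(150+u/2.5,140+v/2.5)
D=lambda u,v:(220+u/2.5,135+v/2.5)
# leaf top edge corners: local +-40 y, z=157
def fit(obs,X0):
    def f(q):
        c,s_=np.cos(q[2]),np.sin(q[2]);r=[]
        for cam,l,uv in obs:
            X=[q[0]+c*l[0]-s_*l[1],q[1]+s_*l[0]+c*l[1],l[2]]
            r+=list(proj(cam,X)[0]-uv)
        return r
    o=least_squares(f,X0,loss='soft_l1');print(o.x,np.degrees(o.x[2]),np.abs(o.fun).round(1));return o.x
# B knuckles tube centres at z .06
fit([(a,(0,-29.5e-3,.06),S(350,206)),(a,(0,29.5e-3,.06),S(402,226)),(b,(0,-.0295,.06),D(404,250)),(b,(0,.0295,.06),D(368,287)),
 (a,(-.035,.065,.01),S(451,250)),(a,(.035,.065,.01),S(417,290)),(a,(.035,-.065,.01),S(305,243)),
 (b,(-.035,.065,.01),D(381,367)),(b,(.035,.065,.01),D(313,334)),(b,(-.035,-.065,.01),D(452,290))],[.49,0,0])
fit([(a,(.005,-.04,.157),S(561,210)),(a,(.005,.04,.157),S(637,250)),(a,(-.005,-.04,.157),S(567,205)),(a,(-.005,.04,.157),S(639,242)),(b,(-.005,-.04,.157),D(255,308)),(b,(-.005,.04,.157),D(166,354))],[.51,.23,-.28])
```

```text
0.7 [ 0.2392312  -0.57743067  0.2225732 ] [[0.924, 0.383, 0.0], [0.383, -0.924, -0.0], [0.0, 0.0, -1.0]] 0.0869795992975527
bottle [-0.02093352  0.31624928  0.        ] [0.56069631 0.48948778 0.        ] [0.52696142 0.50307324 0.        ]
[ 0.48776575 -0.00071731 -0.03762231] -2.1555995109565607 [0.8 3.9 0.7 3.8 0.4 0.5 0.  1.2 0.9 1.6 0.1 0.6 0.1 0.2 1.2 0.5 1.3 0.1
 0.1 1.9]
[ 0.51467984  0.23711304 -0.26153548] -14.984879191620237 [0.  1.2 1.  0.1 0.5 1.4 1.1 0.7 2.  1.2 0.3 0.2]
```

>>> arm_command(
  steps=[
    {"slide": [0.02,0.05,0.02],"rot": [0,0,6.5],"grip": 1},
    {"slide": [0.02,0.05,0.02],"rot": [0,0,6.5],"grip": 1},
    {"slide": [0.02,0.05,0.02],"rot": [0,0,6.5],"grip": 1},
    {"slide": [0.02,0.05,0.02],"rot": [0,0,6.5],"grip": 1},
    {"slide": [0.02,0.05,0.01],"rot": [0,0,6.5],"grip": 1},
    {"slide": [0.02,0.05,0.01],"rot": [0,0,6.5],"grip": 1},
    {"slide": [0.02,0.05,0.0],"rot": [0,0,6.5],"grip": 1},
    {"slide": [0.02,0.05,0.0],"rot": [0,0,7],"grip": 1},
  ],
)

```text
time: 1.7
ee_pos: [0.3997, -0.1757, 0.323]
eef_rot: [0.792, 0.61, 0.0, 0.001]
ft_force: [0.9, -1.4, -0.2]
width: 0.0868
grip_force: 0.0
```

Run:
```python
from h import *
from scipy.spatial.transform import Rotation as R
s=sensors.read_state();print(s['time'],s['ee_pos'],R.from_quat(s['eef_rot']).as_matrix().round(3).tolist())
p=shot('wrist','w1');print(p['pose'].round(3).tolist(),p['intrinsics'].round(1).tolist())
```

```text
1.7 [ 0.39969604 -0.17570063  0.32295353] [[0.255, 0.967, 0.001], [0.967, -0.255, -0.001], [-0.001, 0.001, -1.0]]
[[0.967, -0.248, -0.061, 0.417], [-0.256, -0.938, -0.236, -0.111], [0.001, 0.244, -0.97, 0.485], [0.0, 0.0, 0.0, 1.0]] [[371.6, 0.0, 320.6], [0.0, 371.6, 236.2], [0.0, 0.0, 1.0]]
```

View pics/w1.png

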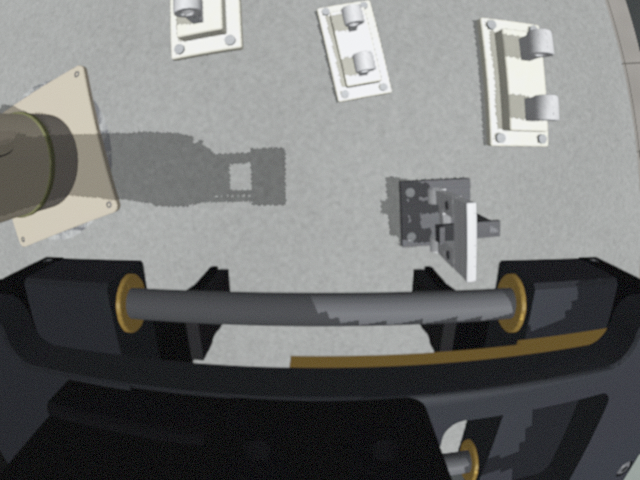

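>>> arm_command(
  steps=[
    {"slide": [0.025,0.025,-0.02],"grip": 1},
    {"slide": [0.025,0.025,-0.02],"grip": 1},
    {"slide": [0.02,0.015,-0.02],"grip": 1},
    {"slide": [0,0,-0.01],"grip": 1},
    {"grip": 1},
    {"grip": 1},
    {"grip": 1},
    {"grip": 1},
  ],
)

```text
schema error: expected keys rot, slide, grip
```

Run:
```python
from h import *
p=shot('wrist','w2');print(p['pose'].round(3).tolist())
X=[[.488,-.001,.06]];print(projw(p,X))
u,v=projw(p,X)[0].astype(int);im=cv2.imread('pics/w2.png');x0,y0=max(u-100,0),max(v-90,0);print(x0,y0)
cv2.imwrite('pics/w2c.png',cv2.resize(im[y0:y0+190,x0:x0+200],None,fx=3,fy=3,interpolation=cv2.INTER_CUBIC))
```

```text
[[0.97, -0.235, -0.057, 0.418], [-0.241, -0.941, -0.236, -0.104], [0.002, 0.242, -0.97, 0.485], [0.0, 0.0, 0.0, 1.0]]
[[357.62807653  46.45072287]]
257 0
```

View pics/w2c.png

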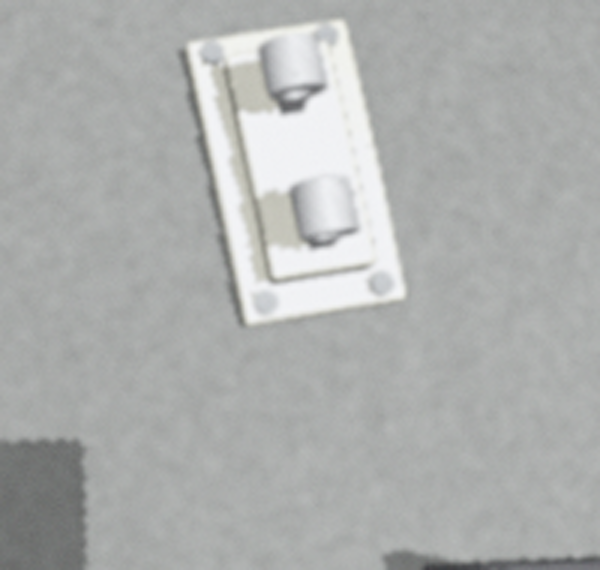

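>>> arm_command(
  steps=[
    {"slide": [0.025,0.025,-0.02],"rot": [0,0,0],"grip": 1},
    {"slide": [0.025,0.025,-0.02],"rot": [0,0,0],"grip": 1},
    {"slide": [0.02,0.015,-0.02],"rot": [0,0,0],"grip": 1},
    {"slide": [0,0,-0.01],"rot": [0,0,0],"grip": 1},
    {"slide": [0,0,0],"rot": [0,0,0],"grip": 1},
    {"slide": [0,0,0],"rot": [0,0,0],"grip": 1},
    {"slide": [0,0,0],"rot": [0,0,0],"grip": 1},
    {"slide": [0,0,0],"rot": [0,0,0],"grip": 1},
  ],
)

```text
time: 2.8
ee_pos: [0.4693, -0.1127, 0.2531]
eef_rot: [0.793, 0.609, 0.0, 0.0]
ft_force: [-0.2, 0.5, -0.8]
width: 0.0872
grip_force: 0.0
```

Run:
```python
from h import *
p=shot('wrist','w3');print(sensors.read_state()['ee_pos'])
im=cv2.imread('pics/w3.png');u,v=projw(p,[[.488,-.001,.06]])[0].astype(int);x0,y0=max(u-90,0),max(v-95,0);print(x0,y0)
cv2.imwrite('pics/w3c.png',cv2.resize(im[y0:y0+190,x0:x0+200],None,fx=3,fy=3,interpolation=cv2.INTER_CUBIC))
```

```text
[ 0.4692823 -0.1126169  0.2529479]
218 2
```

View pics/w3c.png

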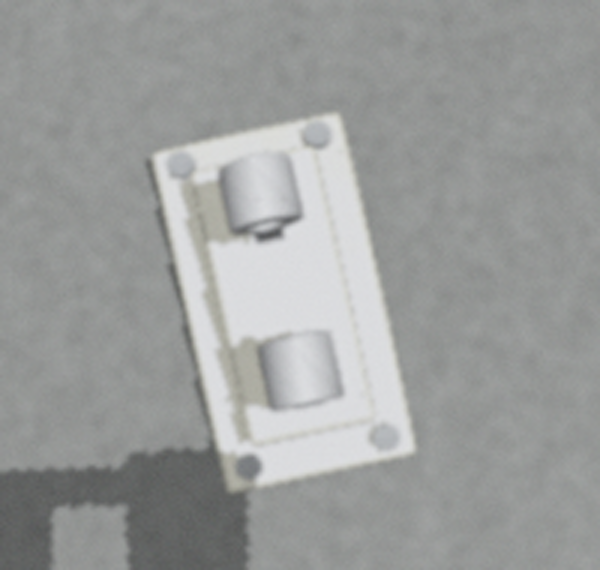

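```bash
cat >> h.py <<'E'
from scipy.optimize import least_squares
def fitw(p,obs,X0,f=projw):
    L=np.array([o[0] for o in obs]);U=np.array([o[1] for o in obs])
    def r(q):
        c,s=np.cos(q[2]),np.sin(q[2]);X=np.c_[q[0]+c*L[:,0]-s*L[:,1],q[1]+s*L[:,0]+c*L[:,1],L[:,2]+(q[3] if len(q)>3 else 0)]
        return (f(p,X)-U).ravel()
    o=least_squares(r,X0);print(o.x.round(4),'deg',np.degrees(o.x[2]).round(2),o.fun.round(1));return o.x
E
python3 - <<'E'
from h import *
p=load('w3');C=lambda u,v:(218+u/3,2+v/3)
foot=[((-.035,.065,0),C(152,155)),((.035,.065,0),C(338,112)),((.035,-.065,0),C(414,452)),((-.035,-.065,0),C(230,492))]
kn=[((-.012,.0405,.06),C(219,170)),((.012,.0405,.06),C(291,152)),((.012,.0185,.06),C(301,222)),((-.012,.0185,.06),C(232,236)),
((-.012,-.0185,.06),C(259,345)),((.012,-.0185,.06),C(331,331)),((.012,-.0405,.06),C(342,398)),((-.012,-.0405,.06),C(270,408))]
fitw(p,foot,[.49,0,0,0]);fitw(p,kn,[.49,0,0,0]);fitw(p,kn,[.49,0,0])
E
```

```text
[ 4.907e-01  3.000e-04 -4.440e-02  5.900e-03] deg -2.55 [-0.2 -0.   0.2  0.4  0.5 -0.3 -0.5 -0. ]
[ 4.908e-01  1.000e-04 -5.520e-02 -4.800e-03] deg -3.16 [-0.4  0.4  0.1  1.2  1.5 -0.9 -0.1 -0.4 -1.1 -0.1 -0.5 -0.6  0.5 -0.7
 -0.   1.1]
[ 0.4908 -0.0005 -0.0552] deg -3.17 [-0.7 -0.1  0.1  0.7  1.6 -1.2 -0.3 -0.6 -1.2  0.2 -0.3 -0.4  0.8 -0.2
 -0.1  1.6]
```

>>> arm_command(
  steps=[
    {"slide": [0.005,0.05,0.005],"rot": [0,0,0],"grip": 1},
    {"slide": [0.005,0.05,0.005],"rot": [0,0,0],"grip": 1},
    {"slide": [0.01,0.05,0.01],"rot": [0,0,0],"grip": 1},
    {"slide": [0.01,0.05,0],"rot": [0,0,0],"grip": 1},
    {"slide": [0,0,0],"rot": [0,0,0],"grip": 1},
    {"slide": [0,0,0],"rot": [0,0,0],"grip": 1},
    {"slide": [0,0,0],"rot": [0,0,0],"grip": 1},
    {"slide": [0,0,0],"rot": [0,0,0],"grip": 1},
  ],
)

```text
time: 3.85
ee_pos: [0.4993, 0.0865, 0.2726]
eef_rot: [0.794, 0.608, -0.0, 0.0]
ft_force: [0.6, -0.4, -0.3]
width: 0.0874
grip_force: 0.0
```

Run:
```python
from h import *
p=shot('wrist','w4');print(sensors.read_state()['ee_pos'])
im=cv2.imread('pics/w4.png');u,v=projw(p,[[.514,.237,.157]])[0].astype(int);x0,y0=max(u-100,0),max(v-95,0);print(x0,y0)
cv2.imwrite('pics/w4c.png',cv2.resize(im[y0:y0+190,x0:x0+200],None,fx=3,fy=3,interpolation=cv2.INTER_CUBIC))
```

```text
[0.49930113 0.08672449 0.27262011]
186 0
```

View pics/w4c.png

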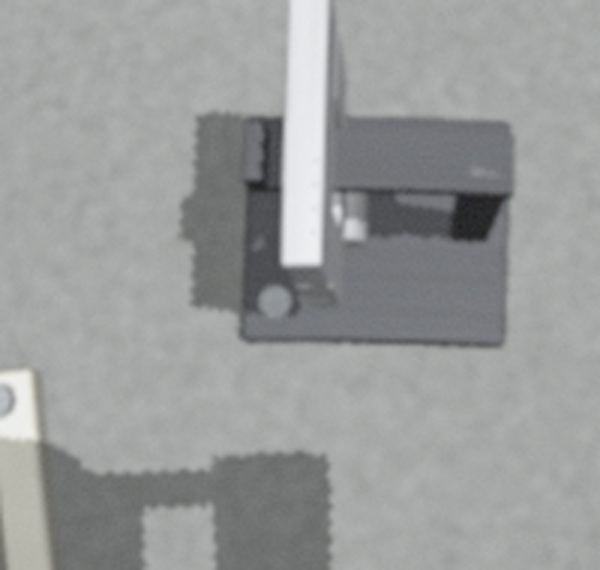

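```bash
cat >> h.py <<'E'
def atzw(p,u,v,z):
    K=p['intrinsics'];T=p['pose'];d=np.array([(u-K[0,2])/K[0,0],(v-K[1,2])/K[1,1]]);r=np.hypot(*d)
    d=T[:3,:3]@np.r_[d/r*np.sin(r),np.cos(r)];return T[:3,3]+d*(z-T[2,3])/d[2]
E
python3 - <<'E'
from h import *
p=load('w4');C=lambda u,v:(186+u/3,v/3)
f=lambda u,v,z=.157:atzw(p,*C(u,v),z)
a,b,c,d=f(281,265),f(324,266),f(290,2),f(331,2)
print(np.linalg.norm(a-b),a,b)
m=(a+b)/2;e=(c+d)/2-m;e/=np.linalg.norm(e);print('yaw',np.degrees(np.arctan2(-e[0],e[1])),'centre',m+.04*e)
for q in[(c-a),(d-b)]:print(np.degrees(np.arctan2(-q[0],q[1])))
print('lip',f(243,120,.127),f(243,182,.127)); q=f(243,120,.127)-f(243,182,.127);print(np.degrees(np.arctan2(-q[0],q[1])))
E
```

```text
0.010645347166360822 [0.49880398 0.20038886 0.157     ] [0.50893489 0.19711957 0.157     ]
yaw -16.264929093714773 centre [0.5150726  0.23715329 0.157     ]
-16.368601605260423
-16.16142846482151
lip [0.49752129 0.24975045 0.127     ] [0.49293641 0.23192607 0.127     ]
-14.425185559928233
```

>>> arm_command(
  steps=[
    {"slide": [0.005,0.05,0],"rot": [0,0,-1],"grip": 1},
    {"slide": [0.005,0.05,0],"rot": [0,0,0],"grip": 1},
    {"slide": [0.006,0.05,0],"rot": [0,0,0],"grip": 1},
    {"slide": [0,0,0],"rot": [0,0,0],"grip": 1},
    {"slide": [0,0,-0.03],"rot": [0,0,0],"grip": 1},
    {"slide": [0,0,-0.03],"rot": [0,0,0],"grip": 1},
    {"slide": [0,0,-0.02],"rot": [0,0,0],"grip": 1},
    {"slide": [0,0,0],"rot": [0,0,0],"grip": 1},
  ],
)

```text
time: 4.9
ee_pos: [0.5149, 0.2365, 0.1915]
eef_rot: [0.799, 0.601, -0.001, -0.0]
ft_force: [0.4, 0.2, 0.5]
width: 0.0871
grip_force: 0.0
```

Run:
```python
from h import *
p=shot('wrist','w5');print(sensors.read_state()['ee_pos'])
```

```text
[0.51540872 0.23709507 0.19280296]
```

View pics/w5.png

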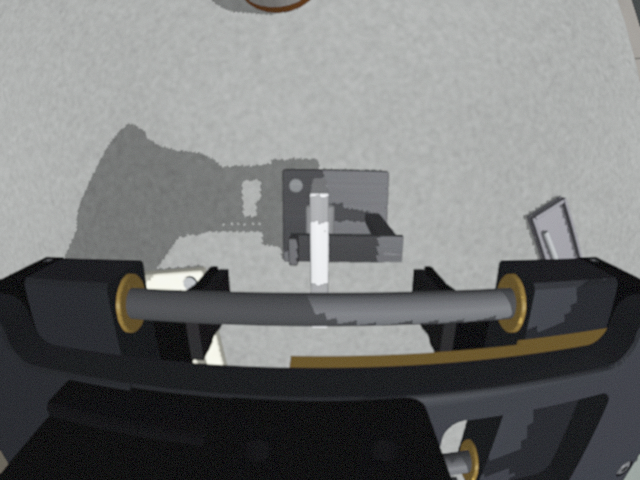

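Run:
```python
from h import *
p=load('w5');g=atzw(p,319,194,.157);n=atzw(p,319,280,.157);e=g-n;e/=np.linalg.norm(e);print(g,np.degrees(np.arctan2(-e[0],e[1])),g-.04*e)
```

```text
[0.52530282 0.27580464 0.157     ] -16.139067136564968 [0.51418403 0.23738105 0.157     ]
```

>>> arm_command(
  steps=[
    {"slide": [0,0,-0.02],"rot": [0,0,0],"grip": 1},
    {"slide": [0,0,-0.02],"rot": [0,0,0],"grip": 1},
    {"slide": [0,0,-0.015],"rot": [0,0,0],"grip": 1},
    {"slide": [0,0,-0.006],"rot": [0,0,0],"grip": 1},
    {"slide": [0,0,0],"rot": [0,0,0],"grip": 1},
    {"slide": [0,0,0],"rot": [0,0,0],"grip": 1},
    {"slide": [0,0,0],"rot": [0,0,0],"grip": 1},
    {"slide": [0,0,0],"rot": [0,0,0],"grip": 1},
  ],
)

```text
time: 5.95
ee_pos: [0.5154, 0.2376, 0.1319]
eef_rot: [0.799, 0.602, 0.0, 0.0]
ft_force: [0.2, -0.3, 0.2]
width: 0.0869
grip_force: 0.0
```

Centred on the leaf at 4–5 mm above the lip. Close.

>>> arm_command(
  newtons=30,
  steps=[
    {"slide": [0,0,0],"rot": [0,0,0],"grip": 0.5},
    {"slide": [0,0,0],"rot": [0,0,0],"grip": 0.4},
    {"slide": [0,0,0],"rot": [0,0,0],"grip": 0.3},
    {"slide": [0,0,0],"rot": [0,0,0],"grip": 0.2},
    {"slide": [0,0,0],"rot": [0,0,0],"grip": 0.1},
    {"slide": [0,0,0],"rot": [0,0,0],"grip": 0},
    {"slide": [0,0,0],"rot": [0,0,0],"grip": 0},
    {"slide": [0,0,0],"rot": [0,0,0],"grip": 0},
  ],
)

```text
time: 6.95
ee_pos: [0.5153, 0.2376, 0.1316]
eef_rot: [0.799, 0.602, 0.0, 0.0]
ft_force: [0.3, -0.1, 0.6]
width: 0.015
grip_force: 0.0
```

>>> arm_command(
  newtons=30,
  steps=[
    {"slide": [0,0,0],"rot": [0,0,0],"grip": 0},
    {"slide": [0,0,0],"rot": [0,0,0],"grip": 0},
    {"slide": [0,0,0],"rot": [0,0,0],"grip": 0},
    {"slide": [0,0,0],"rot": [0,0,0],"grip": 0},
    {"slide": [0,0,0.005],"rot": [0,0,0],"grip": 0},
    {"slide": [0,0,0.007],"rot": [0,0,0],"grip": 0},
    {"slide": [0,0,0.007],"rot": [0,0,0],"grip": 0},
    {"slide": [0,0,0],"rot": [0,0,0],"grip": 0},
  ],
)

```text
time: 7.95
ee_pos: [0.5157, 0.2377, 0.1514]
eef_rot: [0.799, 0.602, 0.001, 0.0]
ft_force: [-0.0, -0.0, -2.4]
width: 0.0094
grip_force: 30.0
```

>>> arm_command(
  steps=[
    {"slide": [-0.015,0.004,0],"rot": [0,0,0],"grip": 0},
    {"slide": [-0.015,0.004,0],"rot": [0,0,0],"grip": 0},
    {"slide": [-0.015,0.004,0],"rot": [0,0,0],"grip": 0},
    {"slide": [-0.015,0.004,0],"rot": [0,0,0],"grip": 0},
    {"slide": [0,0,0],"rot": [0,0,0],"grip": 0},
    {"slide": [0,0,0.02],"rot": [0,0,0],"grip": 0},
    {"slide": [0,0,0.03],"rot": [0,0,0],"grip": 0},
    {"slide": [0,0,0.02],"rot": [0,0,0],"grip": 0},
  ],
)

```text
time: 8.95
ee_pos: [0.4563, 0.2538, 0.2234]
eef_rot: [0.799, 0.602, 0.001, 0.0]
ft_force: [0.7, 0.0, -1.8]
width: 0.0096
grip_force: 30.0
```

>>> arm_command(
  steps=[
    {"slide": [0.006,-0.042,0],"rot": [0,0,2.2],"grip": 0},
    {"slide": [0.006,-0.042,0],"rot": [0,0,2.2],"grip": 0},
    {"slide": [0.006,-0.042,0],"rot": [0,0,2.2],"grip": 0},
    {"slide": [0.006,-0.042,0],"rot": [0,0,2.2],"grip": 0},
    {"slide": [0.006,-0.042,0],"rot": [0,0,2.2],"grip": 0},
    {"slide": [0.0045,-0.0435,0],"rot": [0,0,2.4],"grip": 0},
    {"slide": [0,0,0],"rot": [0,0,0],"grip": 0},
    {"slide": [0,0,0],"rot": [0,0,0],"grip": 0},
  ],
)

```text
time: 9.95
ee_pos: [0.4902, 0.0005, 0.2216]
eef_rot: [0.723, 0.691, 0.001, 0.0]
ft_force: [-0.4, -0.1, -2.9]
width: 0.0095
grip_force: 30.0
```

Run:
```python
from h import *
from scipy.spatial.transform import Rotation as R
s=sensors.read_state();print(s['ee_pos'],R.from_quat(s['eef_rot']).as_matrix().round(3).tolist())
a=shot('scene','s1');b=shot('side','d1');w=shot('wrist','w6')
X=[[.4908,0,.06],[s['ee_pos'][0],s['ee_pos'][1],s['ee_pos'][2]-.0866]]
out=[]
for n,p in(('s1',a),('d1',b)):
    q=proj(p,X);c=q.mean(0).astype(int);print(n,q.round(1).tolist(),c-[65,90]);im=cv2.imread(f'pics/{n}.png')
    out.append(cv2.resize(im[c[1]-90:c[1]+60,c[0]-50:c[0]+50],None,fx=4,fy=4,interpolation=cv2.INTER_CUBIC)); print(c-[50,90])
cv2.imwrite('pics/sd1.png',np.hstack(out))
```

```text
[4.90236728e-01 4.58321239e-04 2.21591797e-01] [[0.046, 0.999, 0.001], [0.999, -0.046, 0.001], [0.001, 0.001, -1.0]]
s1 [[300.7, 223.3], [300.3, 199.0]] [235 121]
[250 121]
d1 [[372.9, 241.1], [375.3, 213.9]] [309 137]
[324 137]
```

View pics/sd1.png

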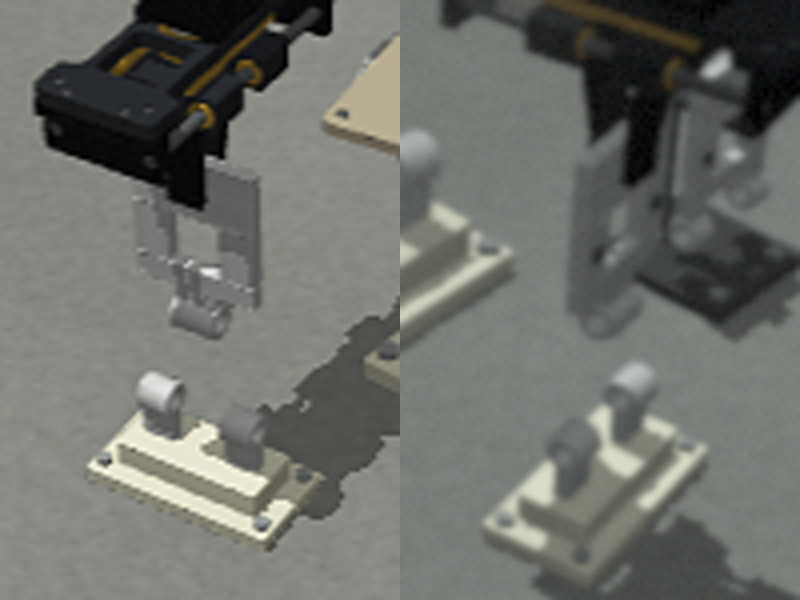

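>>> arm_command(
  steps=[
    {"slide": [0.0005,0,-0.012],"rot": [0,0,0],"grip": 0},
    {"slide": [0,0,-0.012],"rot": [0,0,0],"grip": 0},
    {"slide": [0,0,-0.01],"rot": [0,0,0],"grip": 0},
    {"slide": [0,0,-0.005],"rot": [0,0,0],"grip": 0},
    {"slide": [0,0,-0.005],"rot": [0,0,0],"grip": 0},
    {"slide": [0,0,-0.004],"rot": [0,0,0],"grip": 0},
    {"slide": [0,0,-0.004],"rot": [0,0,0],"grip": 0},
    {"slide": [0,0,0],"rot": [0,0,0],"grip": 0},
  ],
)

```text
time: 11.1
ee_pos: [0.4901, 0.0001, 0.1684]
eef_rot: [0.723, 0.691, -0.0, -0.0]
ft_force: [-0.1, -0.7, -3.0]
width: 0.0096
grip_force: 30.0
```

>>> arm_command(
  steps=[
    {"slide": [0,0,-0.004],"rot": [0,0,0],"grip": 0},
    {"slide": [0,0,-0.004],"rot": [0,0,0],"grip": 0},
    {"slide": [0,0,-0.004],"rot": [0,0,0],"grip": 0},
    {"slide": [0,0,-0.003],"rot": [0,0,0],"grip": 0},
    {"slide": [0,0,-0.003],"rot": [0,0,0],"grip": 0},
    {"slide": [0,0,0],"rot": [0,0,0],"grip": 0},
    {"slide": [0,0,0],"rot": [0,0,0],"grip": 0},
    {"slide": [0,0,0],"rot": [0,0,0],"grip": 0},
  ],
)

```text
time: 12.1
ee_pos: [0.4903, 0.0001, 0.1507]
eef_rot: [0.723, 0.691, 0.0, 0.0]
ft_force: [0.1, -0.6, -3.3]
width: 0.0101
grip_force: 30.0
```

>>> arm_command(
  steps=[
    {"slide": [0.0005,0,-0.002],"rot": [0,0,0],"grip": 0},
    {"slide": [0,0,-0.002],"rot": [0,0,0],"grip": 0},
    {"slide": [0,0,0],"rot": [0,0,0],"grip": 0},
    {"slide": [0,0,0],"rot": [0,0,0],"grip": 0},
    {"slide": [0,0,0],"rot": [0,0,0],"grip": 0},
    {"slide": [0,0,0],"rot": [0,0,0],"grip": 0},
    {"slide": [0,0,0],"rot": [0,0,0],"grip": 0},
    {"slide": [0,0,0],"rot": [0,0,0],"grip": 0},
  ],
)

```text
time: 13.1
ee_pos: [0.4908, 0.0001, 0.1466]
eef_rot: [0.723, 0.691, 0.0, 0.0]
ft_force: [0.2, 0.3, -3.1]
width: 0.0096
grip_force: 30.0
```

Run:
```python
from h import *
s=sensors.read_state();e=s['ee_pos'];print(e,s['ft_force'])
out=[]
for n in('scene','side'):
    ims=[eyes.camera(n) for _ in range(4)];p=ims[0]
    im=np.mean([i['pixels'] for i in ims],0)[:,:,::-1].astype(np.uint8);cv2.imwrite(f'pics/{n}f.png',im)
    c=proj(p,[.4908,0,.06])[0];ci=c.astype(int);print(n,c,ci-[25,45])
    out.append(cv2.resize(im[ci[1]-45:ci[1]+30,ci[0]-25:ci[0]+25],None,fx=8,fy=8,interpolation=cv2.INTER_CUBIC))
cv2.imwrite('pics/f1.png',np.hstack(out))
```

```text
[4.90761952e-01 8.11684242e-05 1.46589082e-01] [ 0.15547027  0.31371666 -3.09564819]
scene [300.73120731 223.31302135] [275 178]
side [372.92621522 241.144648  ] [347 196]
```

View pics/f1.png

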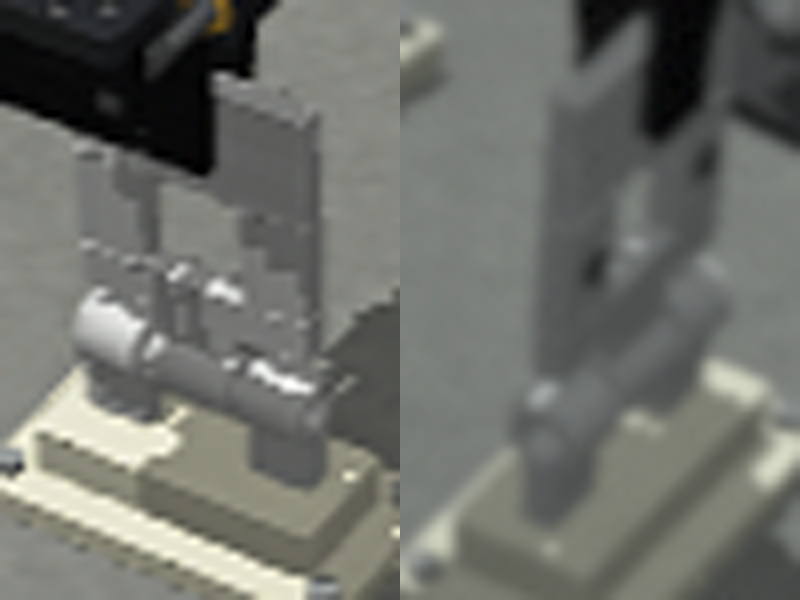

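```bash
python3 -c "
from bench import order
print(order.close_job())"
```

```text
the job is handed in; nothing more can be done
None
```

The job is handed in: the single-knuckle leaf is off its hook and held in the gap of the white jamb block. By my measurements it was lined up, centred and not touching the block; the judge's verdict was not shown.

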